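# Set a bar to the flip stop of the cut-off jig

### The job

Swing the flip stop on the cut-off jig fully down over the fence, then push the wooden bar flush against the fence and along it until its end rests against the stop with a light push of about 4 N. Then flip the stop back up out of the way, past upright, leaving the bar exactly where the stop set it, and do not disturb the other things.

Things in the scene. Friction and masses are not known exactly. Their poses are not given: they have to be found in the camera images.
- jig: fixed cut-off jig: wooden bed 130 (x) x 260 (y) x 12 mm; origin at the centre of its underside on the bench, z up, y along the fence, x from the open front of the bed towards the fence. An aluminium fence 16 mm thick, its top at z = 26 mm, runs along the whole bed; its front face is at x = +20 mm; a 3 mm saw kerf crosses it at y = -90 mm
- carrier: dark steel stop carrier clamped behind the fence, fixed, 36 mm wide along y, up to 62 mm above the bed; same axes as the jig; origin on the bed top under the hinge pin, at jig x = +52 mm; where it sits along y varies (jig y = +50 to +90 mm)
- flip_hinge (a point): centre of the flip stop's hinge pin, 54 mm above the bed top (66 mm above the bench); the pin runs along the jig's y
- flip (a joint): flip stop, rad: 0 = fully down on its seat (lower limit), its arm level and pointing to jig -x over the fence; grows as it is lifted; 1.57 upright, at most 2.0 (leaning back). The stiff hinge (friction about 0.09 N m) keeps it where it is left. When down, its leaf, a steel block, hangs before the fence, 34 to 58 mm from the pin, down to 4 mm above the bed
- flip_tab (a point): middle of the stop's finger tab, in the arm's centre line 80 mm from the pin; moves with the stop. The arm is 14 mm wide (y), 12 mm thick, 94 mm long from the pin; the outer 36 mm is the plain tab. When down, its underside is 60 mm above the bench. The leaf is 14 mm wide (y) and locked on a cross guide anywhere within 15 mm either side of the arm's middle along y: not measured, so see or feel it
- bar: plain loose light wooden bar 22 (x) x 100 (y) x 34 mm high, about 0.08 kg, lying on the bed in front of the fence, somewhat askew; origin at the centre of its underside, y along its length, its +y end looks towards the stop. Its top stands 46 mm above the bench, 20 mm above the fence. It slides on the bed under about 1 N
- bar_end (a point): middle of the bar's +y end face, 17 mm above its underside
- mini_clamp: small loose steel and brass clamp 15x42x26 mm, lying on the bed's front corner beyond the stop (+y); origin at the centre of its underside; leave alone
- scribe: scriber with wooden handle, 70 mm long, lying on the bench to the left; leave alone
- wax_tin: round flat wooden tin 63 mm wide, 23 mm high, behind the jig; leave alone
- mallet: turned wooden handle 82 mm long, 24 mm thick, on the bench in front to the right, before a fixed white desk lamp 0.44 m high (mind it with the arm); leave alone
- ring_clamp: black ring clamp 112 mm long, 22 mm thick, on the bench to the right; leave alone
- flux_jar: small glass jar 40 mm wide, 39 mm high, on the bench behind to the right; leave alone

How it is judged:
On the way, in this order (a step that is already met when the one before it is completed fails the run):
1. the flip stop is fully down (within 0.04 rad of its seat) (value of joint flip below 0.04 rad), for 0.2 s.
2. the bar is flush along the fence (within 2.5 mm and 0.025 rad) and its end is pressed on the lowered stop with more than 1.8 N (value of joint flip below 0.04 rad and contact force between flip and bar above 1.8 N and x of bar in the frame of jig above 0.0065 m and angle between the y axis of bar and the y axis of jig, either way round below 0.025 rad), for 0.2 s.
At the end, for the whole second after the job is handed in: The flip stop is up again (joint above 1.4 rad); the bar lies flat and still on the bed, flush along the fence (within 2.5 mm and 0.025 rad), its +y end within 2.5 mm of where the lowered stop's leaf set it (level, along the fence, with the leaf's -y face) (value of joint flip above 1.4 rad and y of leaf_c0 in the frame of bar between 0.0545 and 0.0595 m and x of bar in the frame of jig between 0.0065 and 0.0115 m and z of bar in the frame of jig below 0.0145 m and angle between the y axis of bar and the y axis of jig, either way round below 0.025 rad and angle between bar's own z axis and vertical below 0.05 rad and linear speed of bar below 0.01 m/s); the robot touches nothing.
It fails at once if the bar is pressed on the stop with more than 8 N (contact force between flip and bar above 8 N).
It fails at once if another thing is moved by more than 15 mm (distance of any of mini_clamp, scribe, wax_tin, mallet, ring_clamp, flux_jar from where it was at the start of the episode above 0.015 m).
It also fails if it takes over 72 s, if anything falls off the work surface, if the arm or the gripper's body presses on something with over 40 N, if the wrist force passes 120 N, or if a joint passes its speed limit or range.

### The arm

A 7-joint arm with a two-finger parallel gripper is mounted at the origin on a cart in front of the work surface, level with it; the furniture and walls round the work are solid. World frame = base frame: x ahead of the robot, y to its left, z up, the work surface at z = 0. Lengths are in m, angles in rad, forces in N, time in s.
With the tool pointing down it reaches from about 0.425 to 0.825 m from the base axis. Payload 3.6 kg.
Tool frame: the origin (TCP) lies on the centre line of the jaws, within the pads' length; the fingertips stand 14 mm ahead of it and the grasp point (between the pads) lies 5 mm behind it (ctrl.tip_extent is the distance from the TCP to the fingertips, in m); z points along the fingers, y is the line along which they close (so a half turn about z gives the same grasp; the last joint's range is limited). The gripper opens to 85 mm and grips with 20 to 120 N. Pads are 22 mm wide; open, the fingers measure 114 mm over their backs; the gripper's body (76 mm by 85 mm) begins 54 mm behind the grasp point. The pads swing forward as they close: fully open they stand 13 mm farther back than shut.
Start: joints at [1.317, 0.615, -0.013, 1.423, 0.008, 1.103, -0.04], TCP at [0.147, -0.633, 0.245] pointing down, gripper open.
Joint ranges: [-3.12, 3.12], [-0.3, 2.06], [-1.34, 1.32], [0.26, 2.42], [-1.36, 4.5], [0.01, 1.98], [-2.84, 2.84]. Speed limits (rad/s): [2.79, 2.79, 3.14, 3.14, 3.14, 3.14, 3.14].

### API

Orientations are given as a unit quaternion [x, y, z, w].
In Python, from workcell import sense, cams, order, ctrl gives the robot as it stands.
- The arm moves only by the tool move_arm, never from a script. Its argument "deltas" is a list of rows, each an object with "travel": the shift along the world's x, y, z in m, a list of three; "angular": the turn, a rotation vector about the world's x, y, z in rad, a list of three; "gripper": the finger opening in m, from 0 to 0.0854. A call has 1 to 5 rows; each row is the pose to reach, as a shift and turn from the pose commanded when the call began; what a row does not reach only later rows make up. A row lasts 1/12 s, in which the tool goes at most 41.7 mm and 7.16 degrees, less where a joint would pass 70% of its speed; a pose out of reach is approached as far as the arm can. A call with a gripper value outside its range is refused whole. The fingers move at their own pace and stop on an object; "squeeze" is the grip in N (left out, the last holds). Time passes only in rows, so rows that repeat a pose let the fingers close. It gives the time, the measured TCP pose, the force, the opening and the grip force at its end, in the units of the state.
- sense(): the state, without advancing time (a new reading comes with each control period).
- cams.capture(name): name is "scene" or "side" or "wrist"; returns a dict with "color" (420x560x3 uint8, blue, green, red), "intrinsics" (3x3 intrinsics, pixels), "rvec" (rotation vector, rad) and "tvec" (3), from world to camera coordinates, as OpenCV has them. Camera axes: x right, y down, z forward; pixel columns grow to the right and rows downward; lengths in m; the calibration is good to about 2 mm. A picture is of the moment at which its call begins. There is no depth.
- order.job_done(): hands the job in; it is judged then, once.
The state is a dict: "time_s": time; "joints": joint angles; "qd": joint speeds; "tau": joint torques, N m; "tcp_pos": TCP position; "ee_rot": TCP orientation; "ft_force": force on the tool from outside, world axes, zero at the start; "wrist_torque": the same for the moment, N m; "opening": opening from 0.0 (shut) to 1.0 (fully open); "gripper_force": force on a finger pad.
Only numpy, scipy, OpenCV 4.12 (cv2) and the standard library are available. Lean on these libraries where they do the work, as an engineer would, in place of code of your own. Each camera call takes 0.05 s, during which the arm holds its last target. There are 200 camera calls.

## Working session

There is one attempt and no reset: what is moved stays moved. The work goes in short steps, Python scripts to look and compute and a tool call to move; the robot and the scene stay as the last step left them, time stands still between calls to the robot, and variables do not carry over. Pictures are saved under pics/ and viewed, at most 10 in all, crops included, and the job is handed in when it is done.

Besides the shell and the picture viewer there is one more tool, called after "Emit:" by a JSON object that holds its "fn" and its "kwargs", one argument or row to a line. move_arm: Moves the arm, as the interface text tells. Its arguments: {"type":"object","properties":{"deltas":{"type":"array","items":{"type":"object","properties":{"travel":{"type":"array","items":{"type":"number"}},"angular":{"type":"array","items":{"type":"number"}},"gripper":{"type":"number"}}}},"squeeze":{"type":"number"}},"required":["deltas"]}

```bash
ls; mkdir -p pics
python3 - <<'E'
from workcell import sense,cams,ctrl
import cv2,pickle
s=sense();print(s, ctrl.tip_extent)
d={}
for n in("scene","side","wrist"):
    c=cams.capture(n);d[n]=c;cv2.imwrite(f"pics/{n}0.png",c["color"])
pickle.dump(d,open("c0.pkl","wb"))
E
```

```text
pics
{'time_s': 0.0, 'joints': array([ 1.316503  ,  0.61590891, -0.01262048,  1.42495054,  0.00809173,
        1.10342245, -0.04039704]), 'qd': array([-0.00076106, -0.00152494,  0.00026632,  0.00033973, -0.0005475 ,
       -0.00025291,  0.00016946]), 'tau': array([ 1.09882876e-03, -4.69205832e+01,  2.59701451e-01, -1.71028286e+01,
        9.98039061e-03,  9.71804053e-03,  2.58342126e-06]), 'tcp_pos': array([ 0.14662987, -0.6324666 ,  0.24412769]), 'ee_rot': array([ 9.93515970e-01,  1.13684984e-01, -1.64991611e-04, -1.30929710e-03]), 'ft_force': array([-0.09212798,  0.0833248 , -0.07865754]), 'wrist_torque': array([ 0.02222724, -0.03550339,  0.01493388]), 'gripper_force': 0.0, 'opening': 1.001111445813885} 0.014
```

View pics/scene0.png

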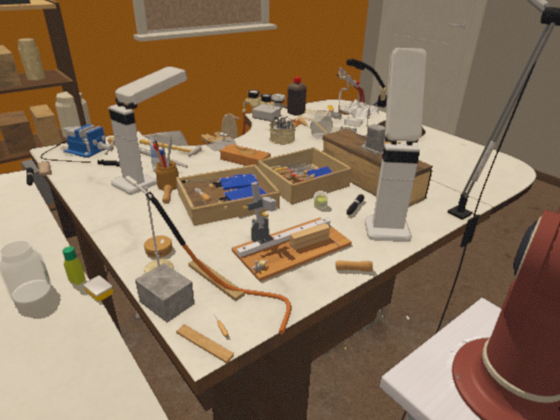

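View pics/side0.png

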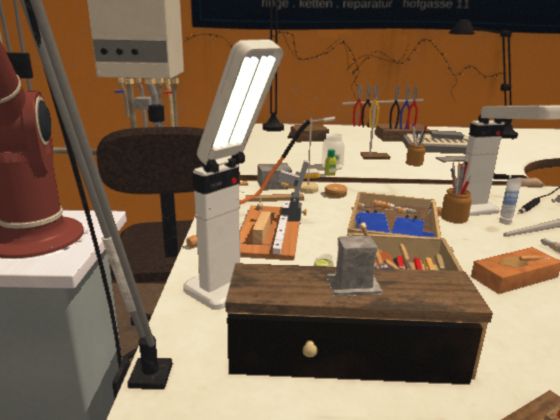

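The scene camera shows the jig at about (292,245), with the bar at (312,237) and the carrier at (261,228). In the side view the jig is at about (270,230). I'll zoom in on both.

Run:
```python
import pickle,cv2,numpy as np
d=pickle.load(open("c0.pkl","rb"))
a=cv2.resize(d["scene"]["color"][200:285,222:362],None,fx=5.6,fy=5.6,interpolation=cv2.INTER_CUBIC)
cv2.imwrite("pics/z1.png",a)
b=cv2.resize(d["side"]["color"][150:265,225:345],None,fx=5,fy=5,interpolation=cv2.INTER_CUBIC)
cv2.imwrite("pics/z2.png",b)
for n in d:
    R,_=cv2.Rodrigues(d[n]["rvec"]);print(n,-R.T@np.ravel(d[n]["tvec"]))
```

```text
scene [-0.10413055  0.58984333  0.60192772]
side [ 0.53116252 -0.9078313   0.45068079]
wrist [ 0.22713006 -0.61227882  0.37261092]
```

View pics/z1.png

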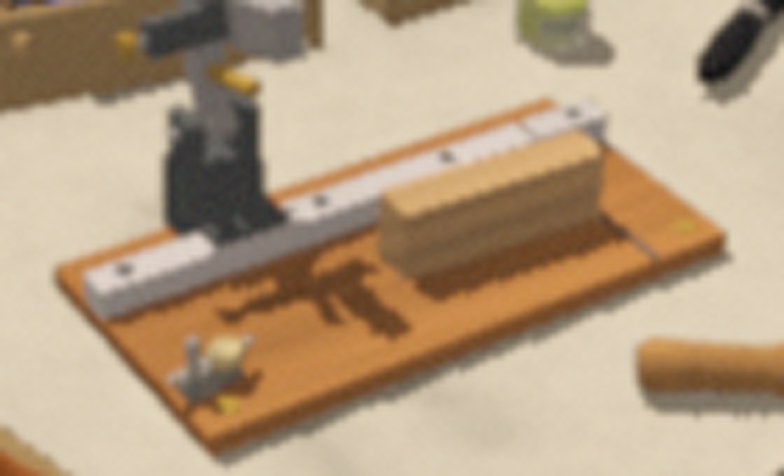

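View pics/z2.png

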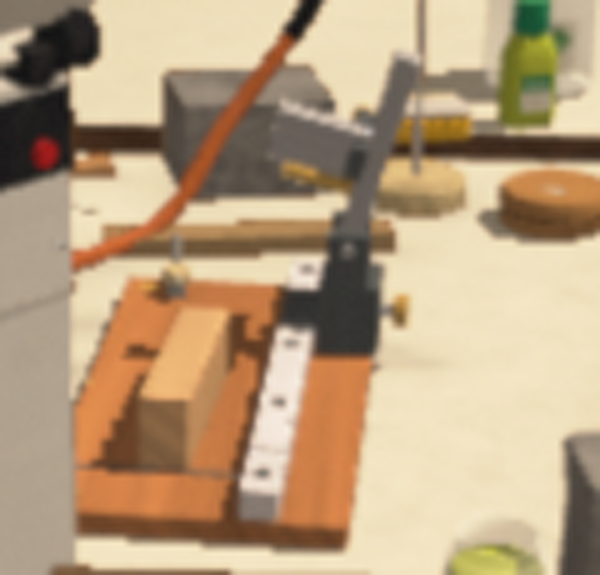

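The jig lies with jig x close to world x and jig y close to world y. The stop is leaning slightly past upright and its leaf block points towards -x. Next I'll fit the jig, bar, carrier and leaf poses from pixel picks in both zooms.

```bash
cat > h.py <<'E'
import numpy as np,cv2,pickle
from scipy.optimize import least_squares
def proj(c,P): return cv2.projectPoints(np.array(P,float).reshape(-1,3),c["rvec"],c["tvec"],c["intrinsics"],None)[0][:,0]
def ray(c,uv):
    R,_=cv2.Rodrigues(c["rvec"]);o=-R.T@np.ravel(c["tvec"])
    return o,R.T@np.linalg.solve(c["intrinsics"],[uv[0],uv[1],1])
def onplane(c,uv,z):
    o,d=ray(c,uv);return o+d*(z-o[2])/d[2]
def tri(obs):
    A=np.zeros((3,3));b=np.zeros(3)
    for c,uv in obs:
        o,d=ray(c,uv);d=d/np.linalg.norm(d);M=np.eye(3)-np.outer(d,d);A+=M;b+=M@o
    return np.linalg.solve(A,b)
def T(p,P):
    P=np.array(P,float).reshape(-1,3);c,s=np.cos(p[2]),np.sin(p[2])
    return np.c_[p[0]+c*P[:,0]-s*P[:,1],p[1]+s*P[:,0]+c*P[:,1],P[:,2]]
def inv(p,P):
    P=np.array(P,float).reshape(-1,3);c,s=np.cos(p[2]),np.sin(p[2]);x=P[:,0]-p[0];y=P[:,1]-p[1]
    return np.c_[c*x+s*y,-s*x+c*y,P[:,2]]
def fit(obs,x0):  # obs: (cam,uv,P)
    f=lambda p:np.ravel([proj(c,T(p,P))[0]-uv for c,uv,P in obs])
    r=least_squares(f,x0,loss="soft_l1");return r.x,f(r.x).reshape(-1,2)
E
cat > m.py <<'E'
from h import *
d=pickle.load(open("c0.pkl","rb"));S,D=d["scene"],d["side"]
s=lambda u,v:np.array([222+u/5.6,200+v/5.6]);q=lambda u,v:np.array([225+u/5,150+v/5])
obs=[(S,s(58,273),(.065,.13,.012)),(S,s(213,443),(-.065,.13,.012)),(S,s(724,238),(-.065,-.13,.012)),
 (S,s(550,98),(.065,-.13,.012)),(D,q(345,535),(.065,-.13,.012)),(D,q(130,280),(-.065,.13,.012)),
 (D,q(240,493),(.02,-.13,.026)),(D,q(275,495),(.036,-.13,.026)),(S,s(100,292),(.02,.13,.026))]
J,r=fit(obs,[.6,-.2,0]);print("jig",J,"\n",r.round(1))
b=[(S,s(392,217),(-.011,.05,.034)),(S,s(415,277),(-.011,.05,0)),(S,s(383,195),(.011,.05,.034)),(S,s(600,148),(-.011,-.05,.034)),(S,s(585,135),(.011,-.05,.034)),
 (D,q(140,398),(-.011,-.05,.034)),(D,q(188,402),(.011,-.05,.034)),(D,q(140,465),(-.011,-.05,0)),(D,q(188,470),(.011,-.05,0)),(D,q(228,312),(.011,.05,.034)),(D,q(183,308),(-.011,.05,.034))]
b=[(c,u,(P[0],P[1],P[2]+.012)) for c,u,P in b]
B,r=fit(b,[J[0],J[1],J[2]]);print("bar",B,"injig",inv(J,[*B[:2],.012]),B[2]-J[2],"\n",r.round(1))
for y in (.05,.07,.09):
  P=T(J,[(.052,y+.018,.012),(.052,y-.018,.066),(.052,y,.066),(.052-.08*np.cos(1.8),y,.066+.08*np.sin(1.8))])
  print(y,((proj(S,P)-[222,200])*5.6).round(),((proj(D,P)-[225,150])*5).round())
E
python3 m.py
```

```text
jig [ 0.51758362  0.04983942 -0.08929862] 
 [[-1.  -1.8]
 [-0.2 -1.2]
 [ 1.4 -1.8]
 [-0.4 -1.2]
 [ 0.1 -1.5]
 [-1.3 -1. ]
 [-0.9 -0.6]
 [-0.  -0.5]
 [ 0.6 -0.1]]
bar [ 0.5016417   0.01234991 -0.14343405] injig [[-0.01253509 -0.03876184  0.012     ]] -0.054135435988650615 
 [[ 2.4 -0.9]
 [-2.2  0.4]
 [-0.9 -1.8]
 [ 1.  -0. ]
 [-1.6 -2.1]
 [-0.5 -0.4]
 [ 0.2 -0.4]
 [-0.5  0.6]
 [ 0.1  0.5]
 [-0.2 -0.5]
 [-0.6 -0.4]]
0.05 [[197. 233.]
 [270. 103.]
 [233. 115.]
 [209. -68.]] [[343. 335.]
 [342. 258.]
 [344. 244.]
 [389.  87.]]
0.07 [[156. 248.]
 [229. 116.]
 [191. 128.]
 [166. -56.]] [[345. 319.]
 [344. 243.]
 [347. 229.]
 [391.  75.]]
0.09 [[114. 262.]
 [187. 129.]
 [149. 142.]
 [123. -44.]] [[347. 303.]
 [347. 228.]
 [349. 215.]
 [393.  63.]]
```

Run:
```python
from h import *
d=pickle.load(open("c0.pkl","rb"));S,D=d["scene"],d["side"]
for n,c,uv in [("lamp",S,(388,228)),("lampR",S,(412,232)),("lampD",D,(218,285)),("lamp2",S,(135,182)),("blocktool S",S,(165,290)),("box",S,(430,195)),("redbase",S,(510,380)),("tall pin jig",S,(160,270))]:
    print(n,onplane(c,uv,0).round(3))
print("lamp head top z",tri([(S,(405,52)),(D,(262,45))]),tri([(S,(397,145)),(D,(220,165))]))
J=np.array([.5176,.0498,-.0893])
print(T(J,[(.0,.06,0),(.052,.06,0),(-.028,.06,0),(0.09,.06,0)]).round(4))
```

```text
lamp [ 0.437 -0.203  0.   ]
lampR [ 0.388 -0.238  0.   ]
lampD [ 0.428 -0.183  0.   ]
lamp2 [1.062 0.219 0.   ]
blocktool S [0.563 0.356 0.   ]
box [ 0.478 -0.443  0.   ]
redbase [ 0.012 -0.004  0.   ]
tall pin jig [0.629 0.336 0.   ]
lamp head top z [ 0.50759794 -0.24829386  0.41938935] [ 0.43951603 -0.18498372  0.23158708]
[[0.523  0.1096 0.    ]
 [0.5747 0.1049 0.    ]
 [0.4951 0.1121 0.    ]
 [0.6126 0.1015 0.    ]]
```

View pics/wrist0.png

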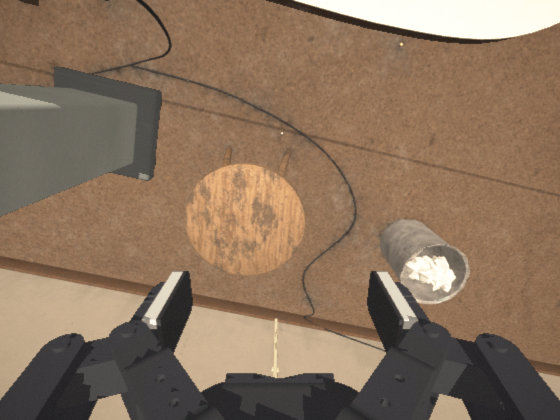

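The wrist picture shows only the floor and a stool, nothing on the bench. The lamp stands at about (0.43,-0.19). There's also a black pole near my path, so I'll locate it before moving.

Run:
```python
from h import *
d=pickle.load(open("c0.pkl","rb"));S,D=d["scene"],d["side"]
print(onplane(S,(460,210),0),onplane(D,(150,375),0),tri([(S,(460,210)),(D,(150,375))]))
# pole: plane from side pole line through (146,350) & (40,20), intersect with scene rays
o,a=ray(D,(146,350));_,b=ray(D,(35,20));n=np.cross(a,b)
for uv in [(465,200),(490,140),(520,75),(545,20)]:
    p,r=ray(S,uv);print(uv,(p+r*(n@(o-p))/(n@r)).round(3))
```

```text
[ 0.37610405 -0.43762573  0.        ] [ 0.3640562  -0.41593193  0.        ] [ 0.36828653 -0.42413379  0.00810594]
(465, 200) [ 0.356 -0.406  0.052]
(490, 140) [ 0.384 -0.514  0.187]
(520, 75) [ 0.383 -0.571  0.349]
(545, 20) [ 0.385 -0.623  0.474]
```

The pole rises from (0.37,-0.42) and leans outward. I'll retract and lift to z of about 0.54, then sweep in at r = 0.45, above the lamp.

Emit:
{"fn": "move_arm", "kwargs": {
  "deltas": [
    {"travel": [-0.005,0.0216,0.0328],"angular": [0,0,0],"gripper": 0.04},
    {"travel": [-0.01,0.0432,0.0656],"angular": [0,0,0],"gripper": 0.02},
    {"travel": [-0.015,0.0648,0.0984],"angular": [0,0,0],"gripper": 0},
    {"travel": [-0.02,0.0864,0.1312],"angular": [0,0,0],"gripper": 0},
    {"travel": [-0.025,0.108,0.164],"angular": [0,0,0],"gripper": 0}
  ]
}}

```text
time_s: 0.57
tcp_pos: [0.1214, -0.5238, 0.4104]
ee_rot: [0.994, 0.114, -0.0, -0.001]
ft_force: [0.7, -1.2, 0.4]
opening: 0.301
gripper_force: 0.0
```

Emit:
{"fn": "move_arm", "kwargs": {
  "deltas": [
    {"travel": [-0.005,0.0216,0.0328],"angular": [0,0,0],"gripper": 0},
    {"travel": [-0.01,0.0432,0.0656],"angular": [0,0,0],"gripper": 0},
    {"travel": [-0.015,0.0648,0.0984],"angular": [0,0,0],"gripper": 0},
    {"travel": [-0.021,0.087,0.131],"angular": [0,0,0],"gripper": 0},
    {"travel": [-0.021,0.087,0.131],"angular": [0,0,0],"gripper": 0}
  ]
}}

```text
time_s: 0.98
tcp_pos: [0.1002, -0.4363, 0.5483]
ee_rot: [0.994, 0.114, 0.001, 0.007]
ft_force: [0.4, 0.4, 1.5]
opening: 0.001
gripper_force: 0.0
```

Emit:
{"fn": "move_arm", "kwargs": {
  "deltas": [
    {"travel": [0.038,0.01,0],"angular": [0,0,-0.02],"gripper": 0},
    {"travel": [0.075,0.024,0],"angular": [0,0,-0.04],"gripper": 0},
    {"travel": [0.11,0.041,0],"angular": [0,0,-0.06],"gripper": 0},
    {"travel": [0.144,0.061,0],"angular": [0,0,-0.08],"gripper": 0},
    {"travel": [0.176,0.083,0],"angular": [0,0,-0.1],"gripper": 0}
  ]
}}

```text
time_s: 1.4
tcp_pos: [0.2784, -0.3542, 0.5396]
ee_rot: [0.998, 0.063, -0.0, -0.0]
ft_force: [0.8, -0.7, 0.6]
opening: 0.001
gripper_force: 0.0
```

Emit:
{"fn": "move_arm", "kwargs": {
  "deltas": [
    {"travel": [0.03,0.026,0],"angular": [0,0,-0.02],"gripper": 0},
    {"travel": [0.057,0.054,0],"angular": [0,0,-0.04],"gripper": 0},
    {"travel": [0.082,0.084,0],"angular": [0,0,-0.06],"gripper": 0},
    {"travel": [0.105,0.117,0],"angular": [0,0,-0.08],"gripper": 0},
    {"travel": [0.124,0.151,0],"angular": [0,0,-0.1],"gripper": 0}
  ]
}}

```text
time_s: 1.82
tcp_pos: [0.402, -0.2026, 0.5395]
ee_rot: [1.0, 0.013, -0.0, -0.0]
ft_force: [0.5, -0.4, -0.5]
opening: 0.001
gripper_force: 0.0
```

Emit:
{"fn": "move_arm", "kwargs": {
  "deltas": [
    {"travel": [0.016,0.035,0],"angular": [0,0,-0.02],"gripper": 0},
    {"travel": [0.029,0.072,0],"angular": [0,0,-0.04],"gripper": 0},
    {"travel": [0.039,0.11,0],"angular": [0,0,-0.06],"gripper": 0},
    {"travel": [0.046,0.149,0],"angular": [0,0,-0.09],"gripper": 0},
    {"travel": [0.049,0.188,0],"angular": [0,0,-0.117],"gripper": 0}
  ]
}}

```text
time_s: 2.23
tcp_pos: [0.4502, -0.0144, 0.5395]
ee_rot: [0.999, -0.045, -0.0, -0.0]
ft_force: [1.6, -0.8, 0.3]
opening: 0.002
gripper_force: 0.0
```

Emit:
{"fn": "move_arm", "kwargs": {
  "deltas": [
    {"travel": [0.0,0.014,-0.034],"angular": [0,0,0],"gripper": 0},
    {"travel": [0.0,0.028,-0.068],"angular": [0,0,0],"gripper": 0},
    {"travel": [0.0,0.042,-0.102],"angular": [0,0,0],"gripper": 0},
    {"travel": [0.0,0.056,-0.136],"angular": [0,0,0],"gripper": 0},
    {"travel": [0.0,0.07,-0.17],"angular": [0,0,0],"gripper": 0}
  ]
}}

```text
time_s: 2.65
tcp_pos: [0.4493, 0.0544, 0.3686]
ee_rot: [0.999, -0.045, 0.0, 0.0]
ft_force: [0.7, 0.5, -0.1]
opening: 0.001
gripper_force: 0.0
```

Emit:
{"fn": "move_arm", "kwargs": {
  "deltas": [
    {"travel": [0.0,0.012,-0.035],"angular": [0,0,0],"gripper": 0},
    {"travel": [0.0,0.024,-0.07],"angular": [0,0,0],"gripper": 0},
    {"travel": [0.0,0.024,-0.07],"angular": [0,0,0],"gripper": 0},
    {"travel": [0.0,0.024,-0.07],"angular": [0,0,0],"gripper": 0}
  ]
}}

```text
time_s: 2.98
tcp_pos: [0.449, 0.0777, 0.2995]
ee_rot: [0.999, -0.044, -0.002, 0.0]
ft_force: [0.9, -0.4, 1.0]
opening: 0.002
gripper_force: 0.0
```

Run:
```python
from workcell import sense,cams
import cv2,pickle
c=cams.capture("wrist");pickle.dump(c,open("c1.pkl","wb"))
cv2.imwrite("pics/w1.png",cv2.resize(c["color"],(800,600),interpolation=cv2.INTER_CUBIC))
print(sense()["tcp_pos"],sense()["joints"])
```

```text
[0.45051568 0.07749767 0.30121026] [ 0.17008139  0.28767609 -0.50612472  1.85507914  0.16064914  1.03815816
 -2.06055843]
```

View pics/w1.png

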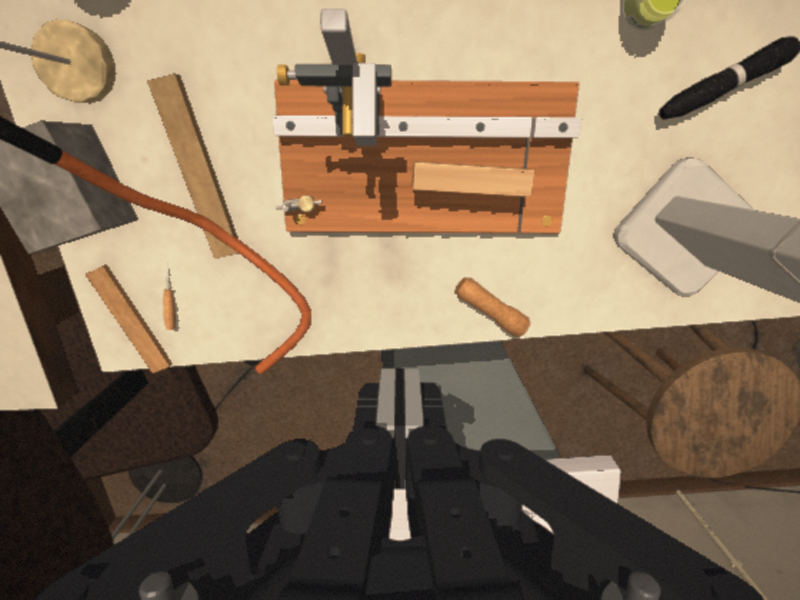

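This is a clear overhead view:
- **Stop:** the tab is at (336,35) and the leaf block at (366,100), offset to -y of the arm.
- **Bar:** its top spans (415,163) to (531,195).
- **Jig:** the bed corners are at (275,82), (578,83), (290,232) and (560,232).

I'll refit with these.

```bash
cat >> m.py <<'E'
print("=====")
W=pickle.load(open("c1.pkl","rb"));w=lambda u,v:np.array([u,v])/ (800/560)
ob2=[(W,w(275,82),(.065,.13,.012)),(W,w(578,83),(.065,-.13,.012)),(W,w(290,232),(-.065,.13,.012)),(W,w(561,232),(-.065,-.13,.012)),
(W,w(274,117),(.036,.13,.026)),(W,w(580,118),(.036,-.13,.026)),(W,w(274,134),(.02,.13,.026)),(W,w(580,135),(.02,-.13,.026)),(W,w(532,126),(.028,-.09,.026))]
J1,r=fit(ob2,J);print("jigW",J1,"\n",r.round(1).tolist())
J,r=fit(obs+ob2*2,J);print("jig all",J)
b2=[(W,w(415,163),(.011,.05,.046)),(W,w(534,170),(.011,-.05,.046)),(W,w(531,195),(-.011,-.05,.046)),(W,w(413,188),(-.011,.05,.046))]
B1,r=fit(b2,B);print("barW",B1,r.round(1).tolist(),inv(J1,[*B1[:2],.012]),B1[2]-J1[2])
# stop: params carrier y, theta, leaf offset
def R(th,P): # P: (along arm from pin, y, perpendicular(up when down))
    a,y,n=np.array(P,float).T;c,s_=np.cos(th),np.sin(th)
    return np.c_[.052-a*c+n*s_,y,.066+a*s_+n*c]
cam=[W]*6;uv=[w(320,11),w(348,11),w(354,135),w(377,137),w(378,66),w(354,66)]
def P(p):
    y,th,o=p;return R(th,[(.094,y+.007,-.006),(.094,y-.007,-.006),(.034,y+o+.007,-.050),(.034,y+o-.007,-.050),(.058,y+o-.007,-.050),(.058,y+o+.007,-.050)])
P2=lambda p:R(p[1],[(.094,p[0]-.007,.006),(.094,p[0]-.007,-.006)])
f=lambda p:np.r_[np.ravel(proj(W,T(J1,P(p)))-uv)]
for th0 in(1.6,1.8,1.95):
    r=least_squares(f,[.06,th0,-.008],loss="soft_l1");print(r.x,r.cost,r.fun.reshape(-1,2).round(1).tolist())
p=r.x;print("side px (397,60),(350,250)?",((proj(D,T(J,P2(p)))-[225,150])*5).round(),((proj(D,T(J,R(p[1],[(0,p[0]-.018,0)])))-[225,150])*5).round())
E
python3 m.py | sed -n '/=====/,$p'
```

```text
=====
jigW [ 0.51577614  0.0497701  -0.08834691] 
 [[-1.3, -1.1], [1.7, -1.7], [-2.8, 0.8], [0.6, 0.8], [-1.5, -0.3], [1.6, -1.0], [-0.2, 2.0], [-0.2, 1.4], [1.1, 0.6]]
jig all [ 0.51599804  0.04985122 -0.08777953]
barW [ 0.49907226  0.01269696 -0.145297  ] [[-0.4, -0.8], [0.8, -0.7], [0.0, 0.8], [-0.3, 0.9]] [[-0.0133677  -0.03840237  0.012     ]] -0.056950085548941515
[ 0.05790271  1.95930921 -0.01356774] 80.01531567135386 [[0.5, -2.1], [-0.5, -2.1], [1.9, 1.3], [0.7, -0.1], [-1.3, 38.0], [-0.7, 38.0]]
[ 0.05790271  1.95930904 -0.01356774] 80.01531567158017 [[0.5, -2.1], [-0.5, -2.1], [1.9, 1.3], [0.7, -0.1], [-1.3, 38.0], [-0.7, 38.0]]
[ 0.05790271  1.95930928 -0.01356774] 80.01531567131929 [[0.5, -2.1], [-0.5, -2.1], [1.9, 1.3], [0.7, -0.1], [-1.3, 38.0], [-0.7, 38.0]]
side px (397,60),(350,250)? [[437.  75.]
 [413.  64.]] [[339. 252.]]
```

The jig is at about (0.516,0.050) with yaw -0.088. The stop is at jig y of about 0.058 and the leaf offset is about -13.5 mm. I'll go behind the tab next.

Emit:
{"fn": "move_arm", "kwargs": {
  "deltas": [
    {"travel": [0.037,0.004,0],"angular": [0,0,0],"gripper": 0},
    {"travel": [0.074,0.008,0],"angular": [0,0,0],"gripper": 0},
    {"travel": [0.111,0.012,0],"angular": [0,0,0],"gripper": 0},
    {"travel": [0.148,0.016,0],"angular": [0,0,0],"gripper": 0},
    {"travel": [0.186,0.02,0],"angular": [0,0,0],"gripper": 0}
  ]
}}

```text
time_s: 3.45
tcp_pos: [0.6391, 0.0961, 0.3039]
ee_rot: [0.999, -0.046, 0.003, -0.0]
ft_force: [-0.4, -0.1, -0.7]
opening: -0.002
gripper_force: 0.0
```

Emit:
{"fn": "move_arm", "kwargs": {
  "deltas": [
    {"travel": [0,0,-0.038],"angular": [0,0,0],"gripper": 0},
    {"travel": [0,0,-0.076],"angular": [0,0,0],"gripper": 0},
    {"travel": [0,0,-0.114],"angular": [0,0,0],"gripper": 0},
    {"travel": [0,0,-0.15],"angular": [0,0,0],"gripper": 0},
    {"travel": [0,0,-0.161],"angular": [0,0,0],"gripper": 0}
  ]
}}

```text
time_s: 3.87
tcp_pos: [0.6348, 0.0949, 0.136]
ee_rot: [0.999, -0.046, -0.003, 0.002]
ft_force: [-1.1, -1.0, -0.2]
opening: -0.004
gripper_force: 0.0
```

Emit:
{"fn": "move_arm", "kwargs": {
  "deltas": [
    {"travel": [-0.014,0.0012,0.001],"angular": [0,0,0],"gripper": 0},
    {"travel": [-0.028,0.0025,0.003],"angular": [0,0,0],"gripper": 0},
    {"travel": [-0.037,0.0033,0.004],"angular": [0,0,0],"gripper": 0},
    {"travel": [-0.046,0.004,0.005],"angular": [0,0,0],"gripper": 0},
    {"travel": [-0.056,0.005,0.009],"angular": [0,0,0],"gripper": 0}
  ]
}}

```text
time_s: 4.28
tcp_pos: [0.5824, 0.102, 0.1513]
ee_rot: [0.999, -0.046, 0.003, -0.0]
ft_force: [1.9, -0.2, -0.7]
opening: 0.002
gripper_force: 0.6
```

Emit:
{"fn": "move_arm", "kwargs": {
  "deltas": [
    {"travel": [-0.01,0.001,0.003],"angular": [0,0,0],"gripper": 0},
    {"travel": [-0.022,0.002,0.002],"angular": [0,0,0],"gripper": 0},
    {"travel": [-0.034,0.003,0.0],"angular": [0,0,0],"gripper": 0},
    {"travel": [-0.044,0.004,-0.006],"angular": [0,0,0],"gripper": 0},
    {"travel": [-0.053,0.005,-0.012],"angular": [0,0,0],"gripper": 0}
  ]
}}

```text
time_s: 4.7
tcp_pos: [0.5288, 0.1077, 0.1393]
ee_rot: [0.999, -0.045, 0.003, -0.001]
ft_force: [1.8, -0.1, 0.3]
opening: 0.001
gripper_force: 0.4
```

Emit:
{"fn": "move_arm", "kwargs": {
  "deltas": [
    {"travel": [-0.008,0.0007,-0.009],"angular": [0,0,0],"gripper": 0},
    {"travel": [-0.015,0.0013,-0.019],"angular": [0,0,0],"gripper": 0},
    {"travel": [-0.019,0.0017,-0.027],"angular": [0,0,0],"gripper": 0},
    {"travel": [-0.022,0.002,-0.034],"angular": [0,0,0],"gripper": 0},
    {"travel": [-0.024,0.002,-0.041],"angular": [0,0,0],"gripper": 0}
  ]
}}

```text
time_s: 5.12
tcp_pos: [0.504, 0.1099, 0.0961]
ee_rot: [0.999, -0.045, 0.002, -0.0]
ft_force: [0.7, 0.3, 0.5]
opening: 0.001
gripper_force: 0.3
```

Emit:
{"fn": "move_arm", "kwargs": {
  "deltas": [
    {"travel": [-0.001,0,-0.003],"angular": [0,0,0],"gripper": 0},
    {"travel": [-0.002,0,-0.006],"angular": [0,0,0],"gripper": 0},
    {"travel": [-0.002,0,-0.008],"angular": [0,0,0],"gripper": 0},
    {"travel": [-0.002,0,-0.01],"angular": [0,0,0],"gripper": 0}
  ]
}}

```text
time_s: 5.45
tcp_pos: [0.5008, 0.1098, 0.0856]
ee_rot: [0.999, -0.045, -0.0, 0.0]
ft_force: [-3.1, -2.1, 20.9]
opening: -0.001
gripper_force: 10.2
```

Emit:
{"fn": "move_arm", "kwargs": {
  "deltas": [
    {"travel": [0,0,0],"angular": [0,0,0],"gripper": 0},
    {"travel": [0,0,0],"angular": [0,0,0],"gripper": 0},
    {"travel": [0,0,0.035],"angular": [0,0,0],"gripper": 0},
    {"travel": [0,0,0.07],"angular": [0,0,0],"gripper": 0},
    {"travel": [0,0,0.1],"angular": [0,0,0],"gripper": 0}
  ]
}}

```text
time_s: 5.87
tcp_pos: [0.5008, 0.11, 0.1868]
ee_rot: [0.999, -0.044, -0.0, -0.0]
ft_force: [1.2, -0.1, 0.7]
opening: 0.003
gripper_force: 0.0
```

Emit:
{"fn": "move_arm", "kwargs": {
  "deltas": [
    {"travel": [-0.013,-0.031,0.005],"angular": [0,0,0],"gripper": 0},
    {"travel": [-0.026,-0.062,0.01],"angular": [0,0,0],"gripper": 0},
    {"travel": [-0.038,-0.094,0.015],"angular": [0,0,0],"gripper": 0},
    {"travel": [-0.038,-0.094,0.015],"angular": [0,0,0],"gripper": 0}
  ]
}}

```text
time_s: 6.2
tcp_pos: [0.4603, 0.0079, 0.2004]
ee_rot: [0.999, -0.05, -0.001, 0.003]
ft_force: [-0.8, 0.1, -1.3]
opening: 0.002
gripper_force: 0.0
```

Run:
```python
from workcell import sense,cams
import cv2,pickle
c=cams.capture("wrist");pickle.dump(c,open("c2.pkl","wb"))
cv2.imwrite("pics/w2.png",cv2.resize(c["color"],(800,600),interpolation=cv2.INTER_CUBIC))
s=sense();print(s["tcp_pos"],s["ft_force"],s["joints"])
```

```text
[0.46175909 0.01147779 0.20045235] [ 0.7212045   0.74187528 -0.01792497] [ 0.26561416  0.42192638 -0.47081267  1.99444022  0.26937252  0.78636182
 -2.02973398]
```

View pics/w2.png

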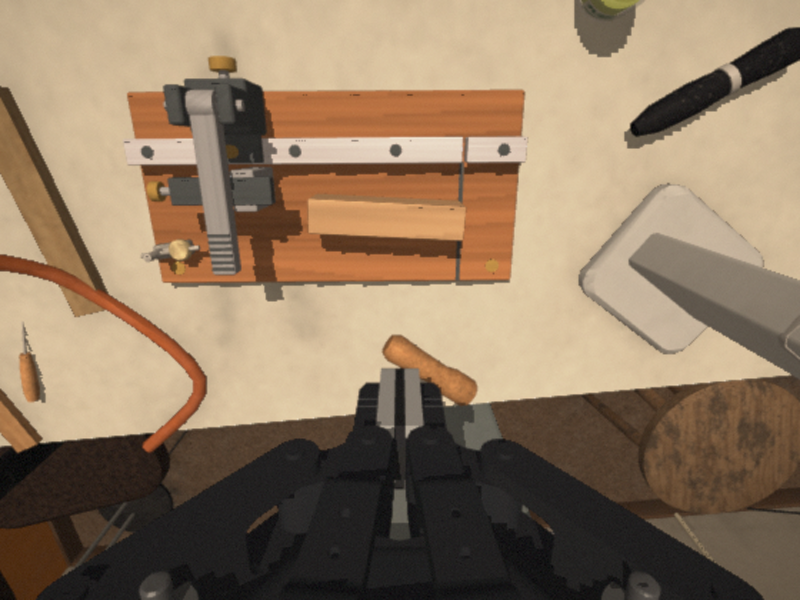

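The stop is down: the arm runs from (203,100) to (225,270), with the guide and leaf at (170–272,190). The bar top spans (308,198) to (465,240) and the mallet is at (430,368). I'll measure the mallet clearance and refine the jig, bar and stop positions.

```bash
cat > m2.py <<'E'
from h import *
W=pickle.load(open("c2.pkl","rb"));w=lambda u,v:np.array([u,v])/(800/560)
ob=[(W,w(128,93),(.065,.13,.012)),(W,w(524,91),(.065,-.13,.012)),(W,w(164,282),(-.065,.13,.012)),(W,w(510,281),(-.065,-.13,.012)),
(W,w(124,142),(.036,.13,.026)),(W,w(526,138),(.036,-.13,.026)),(W,w(125,166),(.02,.13,.026)),(W,w(526,162),(.02,-.13,.026))]
J,r=fit(ob,[.516,.05,-.088]);print("jig",J,r.round(1).tolist())
b=[(W,w(309,199),(.011,.05,.046)),(W,w(466,206),(.011,-.05,.046)),(W,w(464,241),(-.011,-.05,.046)),(W,w(308,233),(-.011,.05,.046))]
B,r=fit(b,[.5,.012,-.145]);print("bar",B,r.round(1).tolist(),inv(J,[*B[:2],0]),B[2]-J[2])
for n,uv,z in [("mal1",(395,345),.012),("mal2",(465,390),.012),("tabL",(212,273),.072),("tabR",(238,271),.072),("armT",(215,150),.072),("guideR",(272,190),.055),("leafR",(268,190),.03),("clamp",(178,250),.03)]:
    print(n,onplane(W,w(*uv),z).round(4),inv(J,onplane(W,w(*uv),z)).round(4))
E
python3 m2.py
```

```text
jig [ 0.51534796  0.05019317 -0.09313598] [[-2.2, 0.1], [1.2, -0.6], [-1.7, 2.0], [0.5, 0.5], [-1.6, -1.1], [1.3, -0.5], [1.4, 0.4], [-0.2, 1.0]]
bar [ 0.4987987   0.01231218 -0.14917916] [[-1.0, -0.3], [0.8, 0.2], [-0.1, -0.1], [0.2, 0.3]] [[-0.01295455 -0.03925592  0.        ]] -0.056043179333839246
mal1 [0.3959 0.018  0.012 ] [[-0.116  -0.0431  0.012 ]]
mal2 [ 0.35   -0.0345  0.012 ] [[-0.1568 -0.0997  0.012 ]]
tabL [0.4821 0.1189 0.072 ] [[-0.0395  0.0653  0.072 ]]
tabR [0.4817 0.1032 0.072 ] [[-0.0384  0.0497  0.072 ]]
armT [0.5503 0.1007 0.072 ] [[0.0301 0.0536 0.072 ]]
guideR [0.525  0.0787 0.055 ] [[0.007  0.0293 0.055 ]]
leafR [0.5237 0.0883 0.03  ] [[0.0047 0.0387 0.03  ]]
clamp [0.4905 0.1573 0.03  ] [[-0.0347  0.1043  0.03  ]]
```

Emit:
{"fn": "move_arm", "kwargs": {
  "deltas": [
    {"travel": [0,0,-0.038],"angular": [0,0,0],"gripper": 0},
    {"travel": [0,0,-0.076],"angular": [0,0,0],"gripper": 0},
    {"travel": [0,0,-0.114],"angular": [0,0,0],"gripper": 0},
    {"travel": [0,0,-0.15],"angular": [0,0,0],"gripper": 0},
    {"travel": [0,0,-0.166],"angular": [0,0,0],"gripper": 0}
  ]
}}

```text
time_s: 6.67
tcp_pos: [0.4611, 0.017, 0.0306]
ee_rot: [0.999, -0.044, -0.003, -0.0]
ft_force: [-0.0, 0.0, 0.4]
opening: -0.004
gripper_force: 0.0
```

Emit:
{"fn": "move_arm", "kwargs": {
  "deltas": [
    {"travel": [0.007,-0.0006,0],"angular": [0,0,0],"gripper": 0},
    {"travel": [0.014,-0.0012,0],"angular": [0,0,0],"gripper": 0},
    {"travel": [0.021,-0.002,0],"angular": [0,0,0],"gripper": 0},
    {"travel": [0.027,-0.0025,0],"angular": [0,0,0],"gripper": 0},
    {"travel": [0.031,-0.0028,0],"angular": [0,0,0],"gripper": 0}
  ]
}}

```text
time_s: 7.08
tcp_pos: [0.4962, 0.013, 0.0358]
ee_rot: [0.999, -0.045, 0.002, -0.0]
ft_force: [-0.4, -0.3, -1.0]
opening: -0.0
gripper_force: 0.3
```

```bash
cat > st.py <<'E'
from h import *
from workcell import sense
J=np.array([.5156,.05,-.090])
s=sense();p=inv(J,s["tcp_pos"])[0];F=inv([0,0,J[2]],s["ft_force"])[0];q=s["ee_rot"]
print(s["time_s"],"jig",p.round(4),"Fjig",F.round(2),"toolyaw",round(2*np.arctan2(q[1],q[0]),4))
E
python3 st.py
```

```text
7.0833 jig [-0.016  -0.0386  0.0358] Fjig [-0.33 -0.37 -1.02] toolyaw -0.0901
```

Nearly there. I'll creep in until the fence takes the load.

Emit:
{"fn": "move_arm", "kwargs": {
  "deltas": [
    {"travel": [0.001,0,0],"angular": [0,0,0],"gripper": 0},
    {"travel": [0.002,0,0],"angular": [0,0,0],"gripper": 0},
    {"travel": [0.003,-0.0003,0],"angular": [0,0,0],"gripper": 0},
    {"travel": [0.003,-0.0003,0],"angular": [0,0,0],"gripper": 0}
  ]
}}

```text
time_s: 7.42
tcp_pos: [0.4969, 0.0126, 0.0346]
ee_rot: [0.999, -0.045, 0.0, -0.0]
ft_force: [-0.1, 0.4, -0.2]
opening: -0.003
gripper_force: 0.0
```

```bash
python3 st.py
```

```text
7.4167 jig [-0.0152 -0.0389  0.0346] Fjig [-0.18  0.39 -0.23] toolyaw -0.0894
```

Emit:
{"fn": "move_arm", "kwargs": {
  "deltas": [
    {"travel": [0.001,0,0],"angular": [0,0,0],"gripper": 0},
    {"travel": [0.002,0,0],"angular": [0,0,0],"gripper": 0},
    {"travel": [0.002,0,0],"angular": [0,0,0],"gripper": 0}
  ]
}}

```text
time_s: 7.67
tcp_pos: [0.4987, 0.0127, 0.0343]
ee_rot: [0.999, -0.045, -0.0, 0.0]
ft_force: [-0.4, -0.8, -0.1]
opening: 0.002
gripper_force: 0.2
```

Emit:
{"fn": "move_arm", "kwargs": {
  "deltas": [
    {"travel": [0.001,0,0],"angular": [0,0,0],"gripper": 0},
    {"travel": [0.002,0,0],"angular": [0,0,0],"gripper": 0},
    {"travel": [0.002,0,0],"angular": [0,0,0],"gripper": 0}
  ]
}}

```text
time_s: 7.92
tcp_pos: [0.5011, 0.0128, 0.0343]
ee_rot: [0.999, -0.045, 0.0, -0.0]
ft_force: [0.3, 0.6, -0.6]
opening: -0.002
gripper_force: 0.1
```

```bash
python3 st.py
```

```text
7.9167 jig [-0.0111 -0.0384  0.0343] Fjig [ 0.22  0.66 -0.6 ] toolyaw -0.0892
```

Emit:
{"fn": "move_arm", "kwargs": {
  "deltas": [
    {"travel": [0.001,0,0],"angular": [0,0,0],"gripper": 0},
    {"travel": [0.002,0,0],"angular": [0,0,0],"gripper": 0},
    {"travel": [0.002,0,0],"angular": [0,0,0],"gripper": 0}
  ]
}}

```text
time_s: 8.17
tcp_pos: [0.5016, 0.0127, 0.0341]
ee_rot: [0.999, -0.044, -0.001, 0.0]
ft_force: [-2.8, 0.2, 2.5]
opening: 0.003
gripper_force: 1.5
```

Emit:
{"fn": "move_arm", "kwargs": {
  "deltas": [
    {"travel": [0.001,0,0],"angular": [0,0,0],"gripper": 0},
    {"travel": [0.001,0,0],"angular": [0,0,0],"gripper": 0}
  ]
}}

```text
time_s: 8.33
tcp_pos: [0.5016, 0.0127, 0.034]
ee_rot: [0.999, -0.044, -0.002, 0.0]
ft_force: [-6.0, 0.2, 2.5]
opening: -0.002
gripper_force: 2.6
```

Emit:
{"fn": "move_arm", "kwargs": {
  "deltas": [
    {"travel": [0.001,0,0],"angular": [0,0,0],"gripper": 0},
    {"travel": [0.001,0,0],"angular": [0,0,0],"gripper": 0}
  ]
}}

```text
time_s: 8.5
tcp_pos: [0.5016, 0.0127, 0.034]
ee_rot: [0.999, -0.044, -0.003, 0.001]
ft_force: [-6.2, 0.2, 4.8]
opening: 0.005
gripper_force: 3.3
```

```bash
python3 st.py
```

```text
8.5 jig [-0.0106 -0.0384  0.034 ] Fjig [-6.21 -0.38  4.81] toolyaw -0.0887
```

The bar is flush: the fence is reacting about 6 N. Next I'll go round to its -y end.

Emit:
{"fn": "move_arm", "kwargs": {
  "deltas": [
    {"travel": [-0.014,0.001,0],"angular": [0,0,0],"gripper": 0},
    {"travel": [-0.028,0.0025,0],"angular": [0,0,0],"gripper": 0},
    {"travel": [-0.031,-0.0255,0],"angular": [0,0,0],"gripper": 0},
    {"travel": [-0.033,-0.053,0],"angular": [0,0,0],"gripper": 0},
    {"travel": [-0.036,-0.078,0],"angular": [0,0,0],"gripper": 0}
  ]
}}

```text
time_s: 8.92
tcp_pos: [0.4703, -0.0662, 0.0345]
ee_rot: [0.999, -0.044, 0.002, -0.0]
ft_force: [0.6, -0.3, -0.0]
opening: -0.003
gripper_force: 0.0
```

Emit:
{"fn": "move_arm", "kwargs": {
  "deltas": [
    {"travel": [0,0,0],"angular": [0,0,0],"gripper": 0},
    {"travel": [0,0,0],"angular": [0,0,0],"gripper": 0}
  ]
}}

```text
time_s: 9.08
tcp_pos: [0.4698, -0.0673, 0.0344]
ee_rot: [0.999, -0.047, 0.001, 0.0]
ft_force: [0.7, 0.6, -0.4]
opening: 0.001
gripper_force: 0.0
```

```bash
python3 st.py
python3 - <<'E'
from workcell import cams
import cv2,pickle
c=cams.capture("scene");pickle.dump(c,open("c3.pkl","wb"))
cv2.imwrite("pics/s3.png",cv2.resize(c["color"][170:290,210:410],None,fx=4,fy=4,interpolation=cv2.INTER_CUBIC))
E
```

```text
9.0833 jig [-0.0351 -0.121   0.0344] Fjig [ 0.6   0.65 -0.4 ] toolyaw -0.0933
```

View pics/s3.png

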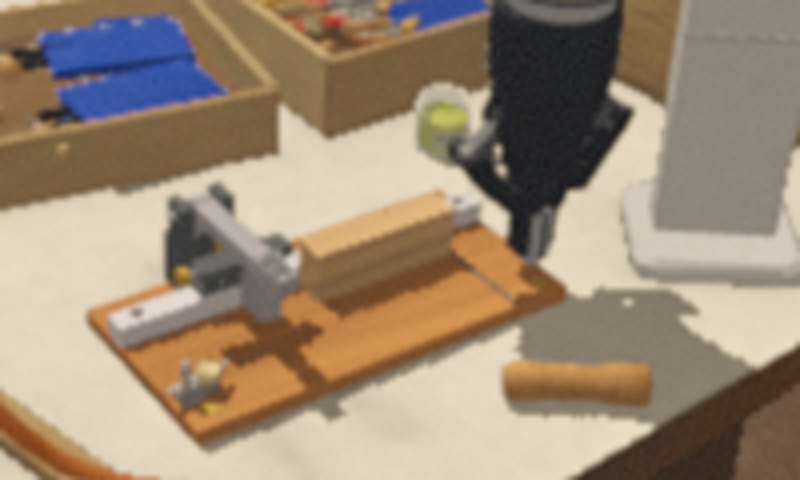

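The bar sits along the fence with its -y end near (445,200), and the gripper is clear of the lamp. I'll step in behind the end and push along.

Emit:
{"fn": "move_arm", "kwargs": {
  "deltas": [
    {"travel": [0.019,-0.0017,0],"angular": [0,0,0],"gripper": 0},
    {"travel": [0.0385,-0.0035,0],"angular": [0,0,0],"gripper": 0},
    {"travel": [0.0385,-0.0035,0],"angular": [0,0,0],"gripper": 0},
    {"travel": [0.0385,-0.0035,0],"angular": [0,0,0],"gripper": 0}
  ]
}}

```text
time_s: 9.47
tcp_pos: [0.5089, -0.0671, 0.0344]
ee_rot: [0.999, -0.044, 0.001, -0.001]
ft_force: [-0.7, -0.5, -0.3]
opening: 0.002
gripper_force: 0.0
```

Emit:
{"fn": "move_arm", "kwargs": {
  "deltas": [
    {"travel": [0.0004,0.004,0],"angular": [0,0,0],"gripper": 0},
    {"travel": [0.0008,0.008,0],"angular": [0,0,0],"gripper": 0},
    {"travel": [0.0011,0.012,0],"angular": [0,0,0],"gripper": 0},
    {"travel": [0.0014,0.016,0],"angular": [0,0,0],"gripper": 0},
    {"travel": [0.0018,0.02,0],"angular": [0,0,0],"gripper": 0}
  ]
}}

```text
time_s: 9.88
tcp_pos: [0.5085, -0.0482, 0.0343]
ee_rot: [0.999, -0.044, -0.0, 0.0]
ft_force: [-0.3, -0.1, 0.1]
opening: 0.002
gripper_force: 0.3
```

```bash
python3 st.py
```

```text
9.8833 jig [ 0.0018 -0.0985  0.0343] Fjig [-0.25 -0.15  0.12] toolyaw -0.0885
```

Emit:
{"fn": "move_arm", "kwargs": {
  "deltas": [
    {"travel": [0.0003,0.0025,0],"angular": [0,0,0],"gripper": 0},
    {"travel": [0.0005,0.005,0],"angular": [0,0,0],"gripper": 0},
    {"travel": [0.0007,0.0075,0],"angular": [0,0,0],"gripper": 0},
    {"travel": [0.0009,0.01,0],"angular": [0,0,0],"gripper": 0},
    {"travel": [0.0011,0.012,0],"angular": [0,0,0],"gripper": 0}
  ]
}}

```text
time_s: 10.3
tcp_pos: [0.5102, -0.0366, 0.0343]
ee_rot: [0.999, -0.045, -0.0, -0.0]
ft_force: [-1.5, -0.9, 0.6]
opening: 0.003
gripper_force: 0.3
```

Emit:
{"fn": "move_arm", "kwargs": {
  "deltas": [
    {"travel": [0.0001,0.001,0],"angular": [0,0,0],"gripper": 0},
    {"travel": [0.0002,0.002,0],"angular": [0,0,0],"gripper": 0},
    {"travel": [0.0003,0.003,0],"angular": [0,0,0],"gripper": 0},
    {"travel": [0.0003,0.003,0],"angular": [0,0,0],"gripper": 0}
  ]
}}

```text
time_s: 10.63
tcp_pos: [0.5106, -0.0336, 0.0343]
ee_rot: [0.999, -0.045, 0.0, -0.0]
ft_force: [-0.6, -0.7, -0.4]
opening: -0.002
gripper_force: 0.1
```

```bash
python3 st.py
```

```text
10.6333 jig [ 0.0025 -0.0837  0.0343] Fjig [-0.51 -0.76 -0.43] toolyaw -0.0891
```

Emit:
{"fn": "move_arm", "kwargs": {
  "deltas": [
    {"travel": [0,0.001,0],"angular": [0,0,0],"gripper": 0},
    {"travel": [0.0001,0.002,0],"angular": [0,0,0],"gripper": 0},
    {"travel": [0.0001,0.002,0],"angular": [0,0,0],"gripper": 0},
    {"travel": [0.0001,0.002,0],"angular": [0,0,0],"gripper": 0}
  ]
}}

```text
time_s: 10.97
tcp_pos: [0.5108, -0.0315, 0.0344]
ee_rot: [0.999, -0.044, 0.0, -0.0]
ft_force: [-0.4, 0.1, -0.6]
opening: 0.001
gripper_force: 0.0
```

Emit:
{"fn": "move_arm", "kwargs": {
  "deltas": [
    {"travel": [0,0.0005,0],"angular": [0,0,0],"gripper": 0},
    {"travel": [0.0001,0.001,0],"angular": [0,0,0],"gripper": 0},
    {"travel": [0.0001,0.001,0],"angular": [0,0,0],"gripper": 0}
  ]
}}

```text
time_s: 11.22
tcp_pos: [0.5108, -0.0308, 0.0343]
ee_rot: [0.999, -0.045, 0.0, 0.0]
ft_force: [-1.1, 0.3, 0.2]
opening: 0.002
gripper_force: 0.1
```

Emit:
{"fn": "move_arm", "kwargs": {
  "deltas": [
    {"travel": [0,0.0005,0],"angular": [0,0,0],"gripper": 0},
    {"travel": [0.0001,0.001,0],"angular": [0,0,0],"gripper": 0},
    {"travel": [0.0001,0.001,0],"angular": [0,0,0],"gripper": 0}
  ]
}}

```text
time_s: 11.47
tcp_pos: [0.5109, -0.0297, 0.0343]
ee_rot: [0.999, -0.045, 0.0, -0.0]
ft_force: [-0.4, -1.4, 0.6]
opening: -0.002
gripper_force: 0.2
```

Emit:
{"fn": "move_arm", "kwargs": {
  "deltas": [
    {"travel": [0,0.0005,0],"angular": [0,0,0],"gripper": 0},
    {"travel": [0.0001,0.001,0],"angular": [0,0,0],"gripper": 0},
    {"travel": [0.0001,0.001,0],"angular": [0,0,0],"gripper": 0}
  ]
}}

```text
time_s: 11.72
tcp_pos: [0.5109, -0.0286, 0.0343]
ee_rot: [0.999, -0.044, 0.0, -0.0]
ft_force: [1.0, -0.5, 0.4]
opening: -0.002
gripper_force: 0.2
```

Emit:
{"fn": "move_arm", "kwargs": {
  "deltas": [
    {"travel": [0,0.0005,0],"angular": [0,0,0],"gripper": 0},
    {"travel": [0,0.0005,0],"angular": [0,0,0],"gripper": 0}
  ]
}}

```text
time_s: 11.88
tcp_pos: [0.5109, -0.0281, 0.0343]
ee_rot: [0.999, -0.044, 0.0, -0.0]
ft_force: [-0.0, 0.5, -0.2]
opening: 0.004
gripper_force: 0.2
```

Emit:
{"fn": "move_arm", "kwargs": {
  "deltas": [
    {"travel": [0,0.0005,0],"angular": [0,0,0],"gripper": 0},
    {"travel": [0.0001,0.001,0],"angular": [0,0,0],"gripper": 0},
    {"travel": [0.0001,0.001,0],"angular": [0,0,0],"gripper": 0}
  ]
}}

```text
time_s: 12.13
tcp_pos: [0.511, -0.0271, 0.0343]
ee_rot: [0.999, -0.044, 0.0, -0.0]
ft_force: [0.8, -0.2, 0.1]
opening: 0.0
gripper_force: 0.2
```

Emit:
{"fn": "move_arm", "kwargs": {
  "deltas": [
    {"travel": [0,0.0005,0],"angular": [0,0,0],"gripper": 0},
    {"travel": [0,0.0005,0],"angular": [0,0,0],"gripper": 0}
  ]
}}

```text
time_s: 12.3
tcp_pos: [0.511, -0.0268, 0.0343]
ee_rot: [0.999, -0.045, -0.0, 0.0]
ft_force: [-0.0, -1.4, -0.2]
opening: 0.002
gripper_force: 0.3
```

```bash
python3 st.py
```

```text
12.3 jig [ 0.0023 -0.0769  0.0343] Fjig [ 0.08 -1.41 -0.15] toolyaw -0.0891
```

Emit:
{"fn": "move_arm", "kwargs": {
  "deltas": [
    {"travel": [0,0.0005,0],"angular": [0,0,0],"gripper": 0},
    {"travel": [0,0.0005,0],"angular": [0,0,0],"gripper": 0}
  ]
}}

```text
time_s: 12.47
tcp_pos: [0.511, -0.0268, 0.0343]
ee_rot: [0.999, -0.045, -0.0, 0.0]
ft_force: [-0.3, -0.9, 0.8]
opening: 0.003
gripper_force: 0.8
```

Emit:
{"fn": "move_arm", "kwargs": {
  "deltas": [
    {"travel": [0,0.0005,0],"angular": [0,0,0],"gripper": 0},
    {"travel": [0,0.0005,0],"angular": [0,0,0],"gripper": 0}
  ]
}}

```text
time_s: 12.63
tcp_pos: [0.511, -0.0266, 0.0343]
ee_rot: [0.999, -0.045, -0.0, 0.001]
ft_force: [-1.0, -2.9, 0.9]
opening: 0.003
gripper_force: 1.5
```

Emit:
{"fn": "move_arm", "kwargs": {
  "deltas": [
    {"travel": [0,0.0004,0],"angular": [0,0,0],"gripper": 0},
    {"travel": [0,0.0004,0],"angular": [0,0,0],"gripper": 0}
  ]
}}

```text
time_s: 12.8
tcp_pos: [0.5109, -0.0266, 0.0343]
ee_rot: [0.999, -0.045, -0.0, 0.001]
ft_force: [-0.4, -4.8, 1.7]
opening: 0.002
gripper_force: 2.3
```

That's stop contact at about 4 to 5 N. I'll hold it there.

Emit:
{"fn": "move_arm", "kwargs": {
  "deltas": [
    {"travel": [0,0,0],"angular": [0,0,0],"gripper": 0},
    {"travel": [0,0,0],"angular": [0,0,0],"gripper": 0},
    {"travel": [0,0,0],"angular": [0,0,0],"gripper": 0}
  ]
}}

```text
time_s: 13.05
tcp_pos: [0.5109, -0.0265, 0.0343]
ee_rot: [0.999, -0.045, -0.0, 0.001]
ft_force: [-0.7, -5.0, 2.1]
opening: -0.0
gripper_force: 2.7
```

Emit:
{"fn": "move_arm", "kwargs": {
  "deltas": [
    {"travel": [0,0,0],"angular": [0,0,0],"gripper": 0},
    {"travel": [0,0,0],"angular": [0,0,0],"gripper": 0}
  ]
}}

```text
time_s: 13.22
tcp_pos: [0.5109, -0.0265, 0.0343]
ee_rot: [0.999, -0.045, -0.0, 0.001]
ft_force: [-0.3, -4.7, 1.2]
opening: 0.0
gripper_force: 2.7
```

```bash
python3 st.py
python3 - <<'E'
from workcell import cams
import cv2,pickle
c=cams.capture("scene");pickle.dump(c,open("c4.pkl","wb"))
cv2.imwrite("pics/s4.png",cv2.resize(c["color"][200:285,222:362],None,fx=5.6,fy=5.6,interpolation=cv2.INTER_CUBIC))
E
```

```text
13.2167 jig [ 0.0022 -0.0766  0.0343] Fjig [ 0.1  -4.72  1.22] toolyaw -0.0902
```

View pics/s4.png

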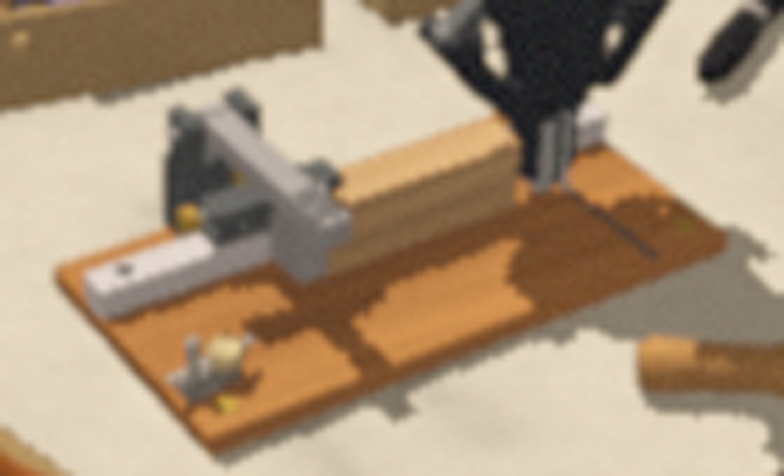

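The picture shows the bar's +y end under the leaf at (320,240), its length along the fence, and the fingers at its -y end at (550,160). I'll check flushness numerically against the visible top edges.

```bash
python3 - <<'E'
from h import *
S=pickle.load(open("c4.pkl","rb"));J=np.array([.5156,.05,-.09])
px=lambda P:((proj(S,T(J,P))-[222,200])*5.6).round()
print("bed",px([(.065,.13,.012),(-.065,.13,.012),(-.065,-.13,.012)]).tolist(),"fence",px([(.02,.13,.026),(.02,-.13,.026)]).tolist())
for x,yw in[(.009,0),(.009,-.03),(.009,.03)]:
    q=[x,-.0125,yw]
    P=T(q,[(-.011,.03,.046),(-.011,-.05,.046),(.011,.03,.046),(.011,-.05,.046),(-.011,-.05,.012),(-.011,.03,.012)])
    print(x,yw,px(P).tolist())
E
python3 - <<'E'
import sys;sys.path.insert(0,'.')
E
```

```text
bed [[55.0, 265.0], [214.0, 439.0], [735.0, 231.0]] fence [[105.0, 294.0], [613.0, 112.0]]
0.009 0 [[371.0, 196.0], [526.0, 141.0], [342.0, 170.0], [496.0, 117.0], [521.0, 206.0], [369.0, 263.0]]
0.009 -0.03 [[369.0, 195.0], [528.0, 142.0], [341.0, 169.0], [498.0, 118.0], [523.0, 208.0], [367.0, 262.0]]
0.009 0.03 [[373.0, 197.0], [525.0, 139.0], [342.0, 172.0], [493.0, 115.0], [520.0, 204.0], [371.0, 264.0]]
```

The fit is consistent to within a few pixels. I'll back off and make a confirming light push at the bar's middle into the fence. Earlier contact was at reading x = -0.0106.

Emit:
{"fn": "move_arm", "kwargs": {
  "deltas": [
    {"travel": [-0.0005,-0.005,0],"angular": [0,0,0],"gripper": 0},
    {"travel": [-0.0013,-0.014,0],"angular": [0,0,0],"gripper": 0},
    {"travel": [-0.021,-0.0122,0],"angular": [0,0,0],"gripper": 0},
    {"travel": [-0.036,-0.0109,0],"angular": [0,0,0],"gripper": 0},
    {"travel": [-0.036,-0.0109,0],"angular": [0,0,0],"gripper": 0}
  ]
}}

```text
time_s: 13.68
tcp_pos: [0.471, -0.0356, 0.034]
ee_rot: [0.999, -0.044, -0.003, -0.0]
ft_force: [-1.1, 0.2, 1.0]
opening: -0.001
gripper_force: 0.0
```

Emit:
{"fn": "move_arm", "kwargs": {
  "deltas": [
    {"travel": [0.002,0.024,0],"angular": [0,0,0],"gripper": 0},
    {"travel": [0.004,0.048,0],"angular": [0,0,0],"gripper": 0},
    {"travel": [0.0064,0.071,0],"angular": [0,0,0],"gripper": 0},
    {"travel": [0.0064,0.071,0],"angular": [0,0,0],"gripper": 0},
    {"travel": [0.0164,0.07,0],"angular": [0,0,0],"gripper": 0}
  ]
}}

```text
time_s: 14.1
tcp_pos: [0.4903, 0.0369, 0.0343]
ee_rot: [0.999, -0.042, -0.001, -0.001]
ft_force: [-0.3, -1.1, 0.0]
opening: 0.0
gripper_force: 0.0
```

Emit:
{"fn": "move_arm", "kwargs": {
  "deltas": [
    {"travel": [0.003,0,0],"angular": [0,0,0],"gripper": 0},
    {"travel": [0.006,-0.0005,0],"angular": [0,0,0],"gripper": 0},
    {"travel": [0.006,-0.0005,0],"angular": [0,0,0],"gripper": 0}
  ]
}}

```text
time_s: 14.35
tcp_pos: [0.4983, 0.0328, 0.0342]
ee_rot: [0.999, -0.045, 0.001, -0.0]
ft_force: [0.7, 0.5, 0.2]
opening: -0.001
gripper_force: 0.0
```

```bash
python3 st.py
```

```text
14.35 jig [-0.0156 -0.0187  0.0342] Fjig [0.66 0.6  0.24] toolyaw -0.0903
```

Emit:
{"fn": "move_arm", "kwargs": {
  "deltas": [
    {"travel": [0.0015,0,0],"angular": [0,0,0],"gripper": 0},
    {"travel": [0.003,0,0],"angular": [0,0,0],"gripper": 0},
    {"travel": [0.003,0,0],"angular": [0,0,0],"gripper": 0}
  ]
}}

```text
time_s: 14.6
tcp_pos: [0.5005, 0.033, 0.0343]
ee_rot: [0.999, -0.045, 0.0, -0.0]
ft_force: [-0.4, 0.3, 0.4]
opening: 0.001
gripper_force: 0.0
```

Emit:
{"fn": "move_arm", "kwargs": {
  "deltas": [
    {"travel": [0.001,0,0],"angular": [0,0,0],"gripper": 0},
    {"travel": [0.002,0,0],"angular": [0,0,0],"gripper": 0},
    {"travel": [0.002,0,0],"angular": [0,0,0],"gripper": 0}
  ]
}}

```text
time_s: 14.85
tcp_pos: [0.5026, 0.0332, 0.0343]
ee_rot: [0.999, -0.045, 0.0, -0.0]
ft_force: [0.1, 0.0, -0.1]
opening: -0.0
gripper_force: 0.0
```

Emit:
{"fn": "move_arm", "kwargs": {
  "deltas": [
    {"travel": [0.001,0,0],"angular": [0,0,0],"gripper": 0},
    {"travel": [0.001,0,0],"angular": [0,0,0],"gripper": 0}
  ]
}}

```text
time_s: 15.02
tcp_pos: [0.5034, 0.0332, 0.0343]
ee_rot: [0.999, -0.045, -0.0, -0.0]
ft_force: [-0.1, 0.5, 0.1]
opening: -0.003
gripper_force: 0.0
```

```bash
python3 st.py
```

```text
15.0167 jig [-0.0106 -0.0178  0.0343] Fjig [-0.12  0.49  0.09] toolyaw -0.0892
```

Emit:
{"fn": "move_arm", "kwargs": {
  "deltas": [
    {"travel": [0.0007,0,0],"angular": [0,0,0],"gripper": 0},
    {"travel": [0.0007,0,0],"angular": [0,0,0],"gripper": 0}
  ]
}}

```text
time_s: 15.18
tcp_pos: [0.5035, 0.0332, 0.0342]
ee_rot: [0.999, -0.045, -0.001, 0.0]
ft_force: [-0.9, 1.4, 0.8]
opening: -0.003
gripper_force: 0.6
```

Emit:
{"fn": "move_arm", "kwargs": {
  "deltas": [
    {"travel": [0.0007,0,0],"angular": [0,0,0],"gripper": 0},
    {"travel": [0.0007,0,0],"angular": [0,0,0],"gripper": 0}
  ]
}}

```text
time_s: 15.35
tcp_pos: [0.5035, 0.0332, 0.0342]
ee_rot: [0.999, -0.044, -0.001, 0.0]
ft_force: [-3.0, 0.3, 1.5]
opening: -0.001
gripper_force: 1.6
```

Emit:
{"fn": "move_arm", "kwargs": {
  "deltas": [
    {"travel": [0.0007,0,0],"angular": [0,0,0],"gripper": 0},
    {"travel": [0.0007,0,0],"angular": [0,0,0],"gripper": 0}
  ]
}}

```text
time_s: 15.52
tcp_pos: [0.5036, 0.0332, 0.0341]
ee_rot: [0.999, -0.044, -0.002, 0.0]
ft_force: [-4.8, 0.9, 4.1]
opening: 0.0
gripper_force: 2.5
```

```bash
python3 st.py
```

```text
15.5167 jig [-0.0105 -0.0179  0.0341] Fjig [-4.9   0.45  4.09] toolyaw -0.0888
```

Contact came immediately and stiffly with the bar not moving, so it was flush. Now I'll go above the tab with the jaws open to 32 mm.

Emit:
{"fn": "move_arm", "kwargs": {
  "deltas": [
    {"travel": [-0.016,0.0014,0],"angular": [0,0,0],"gripper": 0},
    {"travel": [-0.032,0.003,0.005],"angular": [0,0,0],"gripper": 0},
    {"travel": [-0.032,0.003,0.04],"angular": [0,0,0],"gripper": 0},
    {"travel": [-0.032,0.003,0.08],"angular": [0,0,0],"gripper": 0.032},
    {"travel": [-0.032,0.003,0.116],"angular": [0,0,0],"gripper": 0.032}
  ]
}}

```text
time_s: 15.93
tcp_pos: [0.4743, 0.0365, 0.152]
ee_rot: [0.999, -0.044, 0.001, -0.0]
ft_force: [0.8, 0.1, 0.3]
opening: 0.27
gripper_force: 0.0
```

Emit:
{"fn": "move_arm", "kwargs": {
  "deltas": [
    {"travel": [0.008,0.037,0],"angular": [0,0,0],"gripper": 0.032},
    {"travel": [0.0168,0.0743,0],"angular": [0,0,0],"gripper": 0.032},
    {"travel": [0.0168,0.0743,0],"angular": [0,0,0],"gripper": 0.032},
    {"travel": [0.0168,0.0743,0],"angular": [0,0,0],"gripper": 0.032}
  ]
}}

```text
time_s: 16.27
tcp_pos: [0.4916, 0.1137, 0.151]
ee_rot: [0.999, -0.042, 0.002, -0.001]
ft_force: [0.3, -0.1, 0.7]
opening: 0.375
gripper_force: 0.0
```

```bash
python3 st.py
```

```text
16.2667 jig [-0.0296  0.0613  0.151 ] Fjig [ 0.35 -0.06  0.68] toolyaw -0.0842
```

Emit:
{"fn": "move_arm", "kwargs": {
  "deltas": [
    {"travel": [0,0,-0.01],"angular": [0,0,0],"gripper": 0.032},
    {"travel": [0,0,-0.03],"angular": [0,0,0],"gripper": 0.032},
    {"travel": [0,0,-0.045],"angular": [0,0,0],"gripper": 0.032},
    {"travel": [0,0,-0.05],"angular": [0,0,0],"gripper": 0.032},
    {"travel": [0,0,-0.05],"angular": [0,0,0],"gripper": 0.032}
  ]
}}

```text
time_s: 16.68
tcp_pos: [0.4892, 0.1087, 0.0984]
ee_rot: [0.999, -0.046, -0.002, 0.001]
ft_force: [0.2, -0.7, -0.5]
opening: 0.379
gripper_force: 0.0
```

```bash
python3 st.py
```

```text
16.6833 jig [-0.0316  0.0561  0.0984] Fjig [ 0.29 -0.72 -0.54] toolyaw -0.091
```

Emit:
{"fn": "move_arm", "kwargs": {
  "deltas": [
    {"travel": [0,0.001,-0.012],"angular": [0,0,0],"gripper": 0.032},
    {"travel": [0,0.001,-0.024],"angular": [0,0,0],"gripper": 0.032},
    {"travel": [0,0.001,-0.034],"angular": [0,0,0],"gripper": 0.032},
    {"travel": [0,0.001,-0.037],"angular": [0,0,0],"gripper": 0.032}
  ]
}}

```text
time_s: 17.02
tcp_pos: [0.4899, 0.1108, 0.0623]
ee_rot: [0.999, -0.045, -0.001, 0.0]
ft_force: [0.0, 0.4, 0.1]
opening: 0.373
gripper_force: 0.0
```

Emit:
{"fn": "move_arm", "kwargs": {
  "squeeze": 20,
  "deltas": [
    {"travel": [0,0,0],"angular": [0,0,0],"gripper": 0.02},
    {"travel": [0,0,0],"angular": [0,0,0],"gripper": 0.012},
    {"travel": [0,0,0],"angular": [0,0,0],"gripper": 0.01},
    {"travel": [0,0,0],"angular": [0,0,0],"gripper": 0.01},
    {"travel": [0,0,0],"angular": [0,0,0],"gripper": 0.01}
  ]
}}

```text
time_s: 17.43
tcp_pos: [0.4901, 0.1101, 0.0635]
ee_rot: [0.999, -0.045, -0.0, 0.001]
ft_force: [-0.7, -4.7, -0.5]
opening: 0.161
gripper_force: 22.7
```

```bash
python3 st.py
```

```text
17.4333 jig [-0.0308  0.0576  0.0635] Fjig [-0.3  -4.71 -0.53] toolyaw -0.0904
```

The tab is gripped, with the opening matching its 14 mm width. I'll lift it along the arc, letting the tab pivot in the pads.

Emit:
{"fn": "move_arm", "kwargs": {
  "deltas": [
    {"travel": [0.0004,0,0.0083],"angular": [0,0,0],"gripper": 0.01},
    {"travel": [0.0017,0,0.0165],"angular": [0,0,0],"gripper": 0.01},
    {"travel": [0.0037,-0.0003,0.0245],"angular": [0,0,0],"gripper": 0.01},
    {"travel": [0.0066,-0.0006,0.0323],"angular": [0,0,0],"gripper": 0.01},
    {"travel": [0.0145,-0.0013,0.0469],"angular": [0,0,0],"gripper": 0.01}
  ]
}}

```text
time_s: 17.85
tcp_pos: [0.503, 0.1089, 0.11]
ee_rot: [0.999, -0.045, -0.002, 0.001]
ft_force: [-0.2, -5.7, -5.9]
opening: 0.157
gripper_force: 20.8
```

```bash
python3 st.py; python3 -c "
from workcell import sense;s=sense();print(s['wrist_torque'],s['opening'],s['gripper_force'])"
```

```text
17.85 jig [-0.0178  0.0576  0.11  ] Fjig [ 0.36 -5.64 -5.88] toolyaw -0.0891
[-1.1145219  -0.13209429 -0.07738592] 0.1573978645320049 20.795850455760956
```

Emit:
{"fn": "move_arm", "kwargs": {
  "deltas": [
    {"travel": [0.0107,-0.001,0.0126],"angular": [0,0,0],"gripper": 0.01},
    {"travel": [0.0237,-0.002,0.0229],"angular": [0,0,0],"gripper": 0.01},
    {"travel": [0.0384,-0.0034,0.0305],"angular": [0,0,0],"gripper": 0.01},
    {"travel": [0.0544,-0.0048,0.0349],"angular": [0,0,0],"gripper": 0.01},
    {"travel": [0.0709,-0.0063,0.0361],"angular": [0,0,0],"gripper": 0.01}
  ]
}}

```text
time_s: 18.27
tcp_pos: [0.5737, 0.1023, 0.1481]
ee_rot: [0.999, -0.044, -0.002, 0.002]
ft_force: [-4.3, -5.2, 2.7]
opening: 0.157
gripper_force: 22.0
```

Emit:
{"fn": "move_arm", "kwargs": {
  "deltas": [
    {"travel": [0.0062,-0.0005,-0.0005],"angular": [0,0,0],"gripper": 0.01},
    {"travel": [0.0124,-0.001,-0.0013],"angular": [0,0,0],"gripper": 0.01},
    {"travel": [0.0166,-0.0014,-0.0022],"angular": [0,0,0],"gripper": 0.01},
    {"travel": [0.0166,-0.0014,-0.0022],"angular": [0,0,0],"gripper": 0.01}
  ]
}}

```text
time_s: 18.6
tcp_pos: [0.593, 0.1006, 0.1461]
ee_rot: [0.999, -0.045, 0.001, 0.001]
ft_force: [-0.8, -6.1, 4.6]
opening: 0.16
gripper_force: 22.7
```

```bash
python3 st.py; python3 -c "
from workcell import sense;s=sense();print(s['wrist_torque'],s['opening'],s['gripper_force'])"
```

```text
18.6 jig [0.0725 0.0573 0.1461] Fjig [-0.28 -6.14  4.6 ] toolyaw -0.0903
[-1.2947569   0.55501245  0.01232497] 0.15953729404039912 22.67373114824295
```

The stop is at about 1.8 rad. I'll release, rise clear and look.

Emit:
{"fn": "move_arm", "kwargs": {
  "deltas": [
    {"travel": [0,0,0],"angular": [0,0,0],"gripper": 0.022},
    {"travel": [0,0,0],"angular": [0,0,0],"gripper": 0.032},
    {"travel": [0,0,0],"angular": [0,0,0],"gripper": 0.032},
    {"travel": [0,0,0.02],"angular": [0,0,0],"gripper": 0.032},
    {"travel": [0,0,0.05],"angular": [0,0,0],"gripper": 0.032}
  ]
}}

```text
time_s: 19.02
tcp_pos: [0.5902, 0.1034, 0.1921]
ee_rot: [0.999, -0.044, -0.003, -0.0]
ft_force: [0.4, -0.2, -0.4]
opening: 0.376
gripper_force: 0.0
```

Emit:
{"fn": "move_arm", "kwargs": {
  "deltas": [
    {"travel": [0,0,0.035],"angular": [0,0,0],"gripper": 0.032},
    {"travel": [0,0,0.07],"angular": [0,0,0],"gripper": 0.032},
    {"travel": [-0.036,0,0.09],"angular": [0,0,0],"gripper": 0.032},
    {"travel": [-0.072,0,0.09],"angular": [0,0,0],"gripper": 0.032},
    {"travel": [-0.108,0,0.09],"angular": [0,0,0],"gripper": 0.032}
  ]
}}

```text
time_s: 19.43
tcp_pos: [0.4839, 0.1046, 0.286]
ee_rot: [0.999, -0.044, 0.002, -0.002]
ft_force: [-0.4, -0.1, 0.2]
opening: 0.375
gripper_force: 0.0
```

Emit:
{"fn": "move_arm", "kwargs": {
  "deltas": [
    {"travel": [-0.02,0,0],"angular": [0,0,0],"gripper": 0.032},
    {"travel": [-0.03,-0.02,0],"angular": [0,0,0],"gripper": 0.032},
    {"travel": [-0.03,-0.02,0],"angular": [0,0,0],"gripper": 0.032},
    {"travel": [-0.03,-0.02,0],"angular": [0,0,0],"gripper": 0.032},
    {"travel": [-0.03,-0.02,0],"angular": [0,0,0],"gripper": 0.032}
  ]
}}

```text
time_s: 19.85
tcp_pos: [0.4549, 0.0836, 0.2846]
ee_rot: [0.999, -0.044, 0.001, -0.001]
ft_force: [-0.5, -0.5, 0.5]
opening: 0.373
gripper_force: 0.0
```

```bash
python3 st.py
python3 - <<'E'
from workcell import cams
import cv2,pickle
c=cams.capture("wrist");pickle.dump(c,open("c5.pkl","wb"))
cv2.imwrite("pics/w5.png",cv2.resize(c["color"][:210,100:470],None,fx=800/370,fy=800/370,interpolation=cv2.INTER_CUBIC))
E
```

```text
19.85 jig [-0.0635  0.0281  0.2846] Fjig [-0.48 -0.51  0.5 ] toolyaw -0.0882
```

View pics/w5.png

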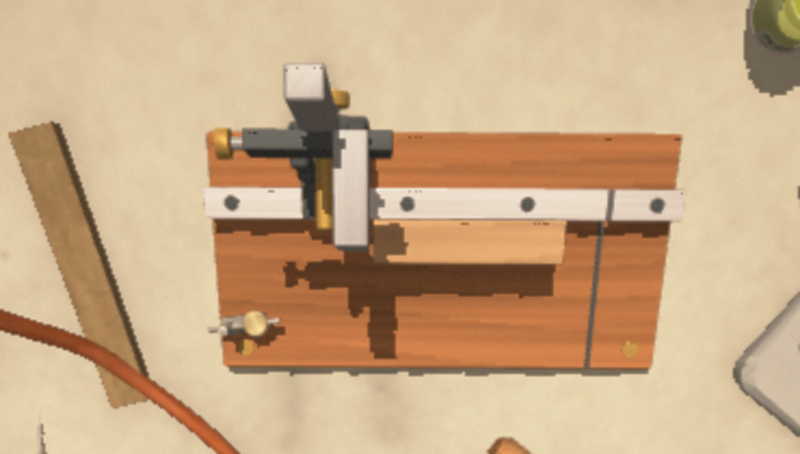

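The stop is up past upright, with its tab at (305,85) and leaf end at (350,190). The bar is flush along the fence from (370,222) to (565,263), its end level with the leaf's -y face. The clamp at (245,325) is undisturbed and the hand is clear, so I'm handing in.

```bash
python3 -c "
from workcell import order;print(order.job_done())"
```

```text
the job is handed in; nothing more can be done
None
```

I swung the stop down, pressed the bar flush against the fence and onto it with about 4 N, then flipped it back up to about 1.8 rad with the bar left in place. I handed the job in at about 20 s; the hand-in gave no verdict.

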